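# Lock the test plug into the quick coupler

## Task

Get the leak-test stand ready: draw the knurled sleeve of its upright quick coupler back (downwards) until it stays back by itself, then push the blue-capped plug gently down into the coupler until the sleeve springs forward (up) again and locks it. Let go and leave the plug upright and locked in; do not press the plug hard against the coupler, and leave the other plugs and loose fittings where they are.

Things in the scene. Friction and masses are not known exactly. Their poses are not given: they have to be found in the camera images.
- stand: Leak-test stand: grey painted steel box 210 x 170 x 40 mm, bolted down, origin under its centre, z up; an upright quick coupler in the middle of its flat top, a small gauge near one corner (at x 85, y 50 mm, up to 90 mm high, 52 mm across). Beside the coupler the top is bare for 50 mm all round.
- port (a point): Nominal centre of the coupler's mouth, 108 mm above the bench, z up, x and y as the stand's. The coupler is rigid and upright but was clamped by hand: it stands up to 9 mm off this point along x and along y and up to 2 mm higher or lower. The offset is not reported: see or feel it. Brass tube, outside 30 mm, bore 22.4 mm (1.2 mm clear round the plug), flat rim, no funnel.
- sleeve_home (a point): Nominal centre of the steel sleeve when forward, 87 mm above the bench; the real one is off by the same 9, 9 and 2 mm as the coupler. Plain knurled upright cylinder 44 mm across, 34 mm tall, round the coupler tube; the tube's rim stands 4 mm above it. Below it the tube goes down to a brass foot 40 mm across, reaching 55 mm above the bench.
- sleeve (a joint): How far the sleeve is drawn back, in m: 0 = forward (up), grows downwards, stop at 0.012. A spring drives it forward with 6 N at 0 and 11 N at the stop. Drawn back beyond 8 mm it is caught: let go, it stays back at about 5 mm by itself. With the sleeve forward and no plug in, two jaws bar the bore 12 mm below the mouth.
- catch (a point): Nominal place of the top of the spring plunger in the bore (9 mm below the mouth) once the sleeve is caught back; off as the coupler is. The plug pushes it down: 4 N at first, rising to 11 N, plus up to 8 N of rubbing. When the plug's collar is about 3.5 mm above the rim the sleeve springs to 0 and the jaws lock the plug, which keeps about 3.5 mm of up-and-down play.
- plug_blue_mid (a point): The plug with the blue cap: point on its axis half-way up, 38 mm above its lower end; z along its axis, upwards. Brass shank 20 mm across from 0 to 30 mm above the lower end, with a 1.5 mm chamfer at the end and a groove 11 mm across from 9 to 18 mm (its lower edge bevelled); brass collar 34 mm across from 30 to 36 mm; round blue cap 28 mm across from 36 to 76 mm, the part to grip.
- plug_blue: The same plug, origin at the middle of its lower end, z up along its axis. Mass 0.12 to 0.2 kg. At the start it stands upright in one of the three holes of the block, its collar on the block's top and its lower end 20 mm above the bench.
- block: Bolted-down wooden block 200 x 80 x 50 mm, origin under its centre, x along its length, z up. Three holes in a row at x = -62, 0 and 62 mm, each with a plug in it, in any order; the plugs' caps reach from 56 to 96 mm above the bench.
- plug_red_mid (a point): The plug with the red cap, same shape and same point as the blue one; leave it in the block.
- plug_white_mid (a point): The plug with the white cap, same shape and same point as the blue one; leave it in the block.
- elbow: Small loose brass pipe elbow, two legs of about 30 mm, 30 mm high; leave it.
- bend: Loose grey plastic pipe bend, legs about 55 mm; leave it.
- wrench: Loose steel wrench, 200 mm long; leave it.
- socket: Loose grey plastic pipe socket (ring), 60 mm across, 45 mm tall; leave it.
There are look-alikes about, which are no part of the job. What is shaped like the plug_blue but green or pink is not meant.

How it is judged:
On the way, in this order (a step that is already met when the one before it is completed fails the run):
1. the sleeve has been drawn back (value of joint sleeve above 0.004 m), for 0.3 s.
2. the blue plug is down in the coupler and the sleeve has sprung forward (value of joint sleeve below 0.002 m and horizontal distance between plug_blue_mid and port below 0.017 m and z of plug_blue_mid in the frame of port below 0.018 m), for 0.2 s.
At the end, for the whole second after the job is handed in: The sleeve is forward (within 2 mm of 0) with the blue plug locked in the coupler: plug upright within 0.15 rad, within 17 mm sideways of the port site, its middle less than 18 mm above it, at rest (all of step 2 and angle between plug_blue_mid's own z axis and vertical below 0.15 rad and linear speed of plug_blue below 0.02 m/s); the robot touches nothing.
It fails at once if the blue plug is pressed against the coupler or stand with more than 50 N (contact force between plug_blue and stand above 50 N).
It fails at once if another plug or a loose fitting is moved by more than 20 mm (distance of any of plug_red_mid, plug_white_mid, elbow, bend, wrench, socket from where it was at the start of the episode above 0.02 m).
It also fails if it takes over 72 s, if anything falls off the work surface, if the arm or the gripper's body presses on something with over 40 N, if the wrist force passes 120 N, or if a joint passes its speed limit or range.

## Robot

A 7-joint arm with a two-finger parallel gripper is mounted at the origin on the work surface. World frame = base frame: x ahead of the robot, y to its left, z up, the work surface at z = 0. Lengths are in m, angles in rad, forces in N, time in s.
With the tool pointing down it reaches from about 0.4 to 0.85 m from the base axis. Payload 10.4 kg.
Tool frame: the origin (TCP) lies midway between the tips of the shut fingers; the grasp point (between the pads) lies 19 mm behind it; x points along the fingers, z is the direction in which the jaws open and shut, and the axes are right-handed (so a half turn about x gives the same grasp; the last joint's range is limited). The gripper opens to 87 mm and grips with 3 to 60 N. Pads are 19 mm wide; open, the fingers measure 117 mm over their backs; the gripper's body (75 mm by 190 mm) begins 51 mm behind the grasp point.
Start: joints at [1.236, 0.332, -0.065, 1.46, 0.022, 1.35, -0.088], TCP at [0.192, -0.595, 0.223] pointing down, gripper open.
Joint ranges: [-2.6, 2.6], [-0.5, 2.12], [-1.47, 1.34], [0.16, 2.42], [-1.27, 4.41], [0.06, 2.06], [-2.6, 2.6]. Speed limits (rad/s): [2.22, 2.22, 2.79, 2.79, 3.14, 3.14, 3.14].

## Interface

Orientations are given as a unit quaternion [x, y, z, w].
In Python, from bench import read_state, camera, camera_params, close_job gives the robot as it stands.
- The arm moves only by the tool arm_command, never from a script. Its argument "targets" is a list of rows, each a list of 7 numbers: the closure in counts, from 0 (fully open) to 255 (shut), then the shift along the tool's x, y, z in mm, then the turn, a rotation vector about the tool's x, y, z in rad. A call has 1 to 10 rows; each row is the pose to reach, as a shift and turn from the pose commanded when the call began, along the tool's axes at that moment; what a row does not reach only later rows make up. A row lasts 1/10 s, in which the tool goes at most 50 mm and 8.59 degrees, less where a joint would pass 70% of its speed; a pose out of reach is approached as far as the arm can. A call with a gripper value outside its range is refused whole. The fingers move at their own pace and stop on an object; "newtons" is the grip in N (left out, the last holds). Time passes only in rows, so rows that repeat a pose let the fingers close. It gives the time, the measured TCP pose, the force and the opening at its end, in the units of the state.
- read_state(): the state, without advancing time (a new reading comes with each control period).
- camera(name): name is "side" or "top" or "wrist"; returns the picture (400x640x3 uint8, red, green, blue); there is no depth.
- camera_params(name): a dict with "intrinsics" (3x3 intrinsics, pixels), "dist" ([k1, k2, p1, p2, k3] as OpenCV has them; the pictures are not rectified), "xyz" and "orientation" of the camera in the world; the wrist camera has in their place "mount" (4x4, takes a point from camera to tool coordinates, whose origin is the TCP and whose axes are the tool frame's). Camera axes: x right, y down, z forward; pixel columns grow to the right and rows downward; lengths in m; the calibration is good to about 2 mm. A picture is of the moment at which its call begins: read the wrist's pose just before it. camera_params takes no time and is no camera call.
- close_job(): hands the job in, once; it reports no verdict.
The state is a dict: "time": time; "joint_positions": joint angles; "joint_vel": joint speeds; "joint_torque": joint torques, N m; "ee_pos": TCP position; "eef_rot": TCP orientation; "ft_force": force on the tool from outside, world axes, zero at the start; "torque": the same for the moment, N m; "width": finger opening in m.
Only numpy, scipy, OpenCV 4.12 (cv2) and the standard library are available. Lean on these libraries where they do the work, as an engineer would, in place of code of your own. Each camera call takes 0.05 s, during which the arm holds its last target.

## Working session

There is one attempt and no reset: what is moved stays moved. The work goes in short steps, Python scripts to look and compute and a tool call to move; the robot and the scene stay as the last step left them, time stands still between calls to the robot, and variables do not carry over. Pictures are saved under pics/ and viewed, and the job is handed in when it is done.

Besides the shell and the picture viewer there is one more tool, called after "Request:" by a JSON object that holds its "fn" and its "kwargs", one argument or row to a line. arm_command: Moves the arm, as the interface text tells. Its arguments: {"type":"object","properties":{"targets":{"type":"array"},"newtons":{"type":"number"}},"required":["targets"]}

```bash
mkdir -p pics; ls; python3 - <<'E'
from bench import *
import cv2
s=read_state()
for k,v in s.items(): print(k,v)
for n in ["side","top","wrist"]:
    print(n,camera_params(n))
    im=camera(n); cv2.imwrite(f"pics/{n}0.png",im[:,:,::-1])
E
```

```text
pics
time 0.0
joint_positions [ 1.23641578  0.33285385 -0.06472138  1.46094462  0.02163216  1.34990876
 -0.08851296]
joint_vel [ 1.74471729e-03 -3.90762613e-05  2.24863704e-04  1.42346772e-03
  9.84832827e-04  9.15504744e-04 -6.85466479e-05]
joint_torque [ 4.95295772e-04 -6.23249388e+01  2.48217839e-02 -3.89907861e+01
 -6.13019359e-02  3.94631142e-02  1.14911159e-04]
ee_pos [ 0.1915966  -0.59449649  0.22176369]
eef_rot [ 0.41656525  0.57199722 -0.41602838  0.57115055]
ft_force [-0.32591623  0.05962669 -0.1252779 ]
torque [ 0.03457013  0.01232038 -0.00347967]
width 0.08706006069075574
side {'intrinsics': array([[425.48218839,   0.        , 316.93413022],
       [  0.        , 425.48218839, 199.7501613 ],
       [  0.        ,   0.        ,   1.        ]]), 'dist': array([-0.04026859,  0.        ,  0.        ,  0.        ,  0.        ]), 'xyz': array([ 0.30638353, -0.59957809,  0.62617962]), 'orientation': array([ 0.88050511, -0.21778309,  0.11034744, -0.40633079])}
top {'intrinsics': array([[445.51929061,   0.        , 321.54144343],
       [  0.        , 445.51929061, 196.10374307],

[... 164 characters left out ...]
3656,  1.04035073]), 'orientation': array([ 0.71174773, -0.70090018,  0.03655454, -0.0285985 ])}
wrist {'intrinsics': array([[317.03608532,   0.        , 317.62011411],
       [  0.        , 317.03608532, 193.95731502],
       [  0.        ,   0.        ,   1.        ]]), 'dist': array([0.01228237, 0.        , 0.        , 0.        , 0.        ]), 'mount': array([[ 8.42414542e-04, -2.78175384e-01,  9.60529930e-01,
        -1.61735672e-01],
       [ 1.53051244e-04, -9.60530223e-01, -2.78175603e-01,
         7.55032695e-02],
       [ 9.99999633e-01,  3.81349474e-04, -7.66589540e-04,
        -1.78292521e-05],
       [ 0.00000000e+00,  0.00000000e+00,  0.00000000e+00,
         1.00000000e+00]])}
```

View pics/top0.png

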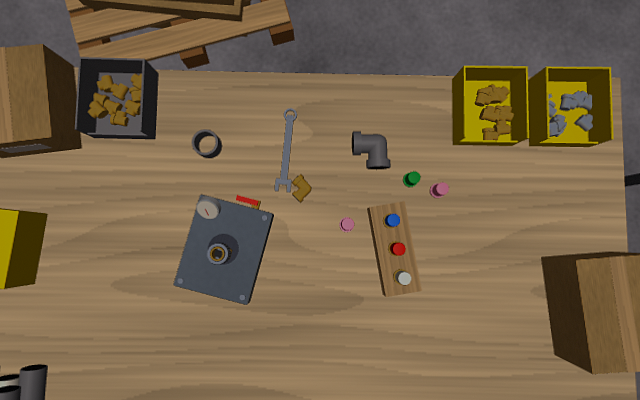

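View pics/side0.png

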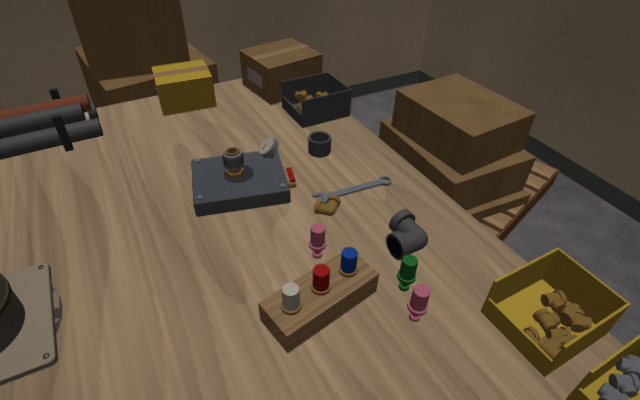

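View pics/wrist0.png

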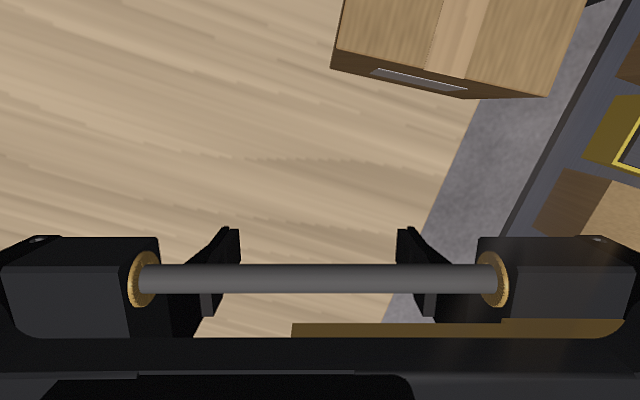

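The top view shows the stand coupler at about (218,253), the blue cap at (393,220), red at (398,249) and white at (404,278). The side view shows the coupler at about (233,160) and the blue cap at (349,261). Next I'll zoom in and measure.

```bash
cat > h.py <<'E'
import numpy as np, cv2
from scipy.spatial.transform import Rotation as R
from bench import *
def cam(name,st=None):
    p=camera_params(name)
    if name=="wrist":
        M=p["mount"]; Rt=R.from_quat(st["eef_rot"]).as_matrix(); t=np.array(st["ee_pos"])
        return p["intrinsics"],p["dist"],Rt@M[:3,:3],Rt@M[:3,3]+t
    return p["intrinsics"],p["dist"],R.from_quat(p["orientation"]).as_matrix(),np.array(p["xyz"])
def ray(c,uv):
    K,d,Rm,o=c
    q=cv2.undistortPoints(np.array(uv,float).reshape(-1,1,2),K,d).reshape(-1,2)
    v=np.c_[q,np.ones(len(q))]@Rm.T
    return o,v/np.linalg.norm(v,axis=1)[:,None]
def onz(c,uv,z):
    o,v=ray(c,uv); return o+v*((z-o[2])/v[:,2])[:,None]
def proj(c,P):
    K,d,Rm,o=c
    P=np.atleast_2d(P); pc=(P-o)@Rm
    return cv2.projectPoints(pc.reshape(-1,1,3),np.zeros(3),np.zeros(3),K,d)[0].reshape(-1,2)
def tri(c1,u1,c2,u2):
    o1,v1=ray(c1,u1);o2,v2=ray(c2,u2);v1=v1[0];v2=v2[0]
    A=np.stack([v1,-v2],1); s=np.linalg.lstsq(A,o2-o1,rcond=None)[0]
    a=o1+v1*s[0];b=o2+v2*s[1]; return (a+b)/2,np.linalg.norm(a-b)
def crop(im,x0,y0,x1,y1,f,fn):
    cv2.imwrite(fn,cv2.resize(im[y0:y1,x0:x1,::-1],None,fx=f,fy=f,interpolation=cv2.INTER_CUBIC))
E
python3 - <<'E'
from h import *
t=cv2.imread("pics/top0.png")[:,:,::-1]; s=cv2.imread("pics/side0.png")[:,:,::-1]
crop(t,160,180,285,310,4,"pics/tc.png"); crop(s,180,120,310,220,5,"pics/sc.png")
T=cam("top");S=cam("side")
# blue
def blob(im,cond):
    n,l,st,ce=cv2.connectedComponentsWithStats(cond.astype(np.uint8)); 
    return [(st[i],ce[i]) for i in range(1,n) if st[i][4]>20]
for n,im in (("t",t),("s",s)):
    i=im.astype(int); r,g,b=i[...,0],i[...,1],i[...,2]
    print(n,"blue",blob(im,(b>r+60)&(b>g+40)),"red",blob(im,(r>g+100)&(r>b+100)))
print(onz(T,[[393,220],[398,249],[404,278]],.096), onz(T,[218,253],.108))
E
```

```text
t blue [(array([387, 214,  13,  13, 128], dtype=int32), array([393.046875, 219.65625 ]))] red [(array([236, 195,  22,  11,  98], dtype=int32), array([246.73469388, 199.94897959])), (array([393, 243,  12,  12, 122], dtype=int32), array([398.56557377, 248.58196721]))]
s blue [(array([342, 247,  15,  12, 139], dtype=int32), array([349.17266187, 252.70503597]))] red [(array([288, 168,   6,  12,  36], dtype=int32), array([290.33333333, 173.38888889])), (array([314, 265,  15,  11, 126], dtype=int32), array([320.96031746, 269.8968254 ]))]
[[ 0.59681199 -0.19467409  0.096     ]
 [ 0.53594159 -0.20514631  0.096     ]
 [ 0.47592847 -0.21752336  0.096     ]] [[0.52271119 0.16988493 0.108     ]]
```

View pics/tc.png

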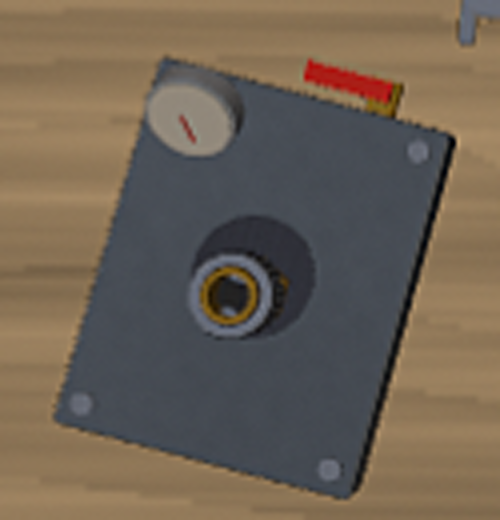

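View pics/sc.png

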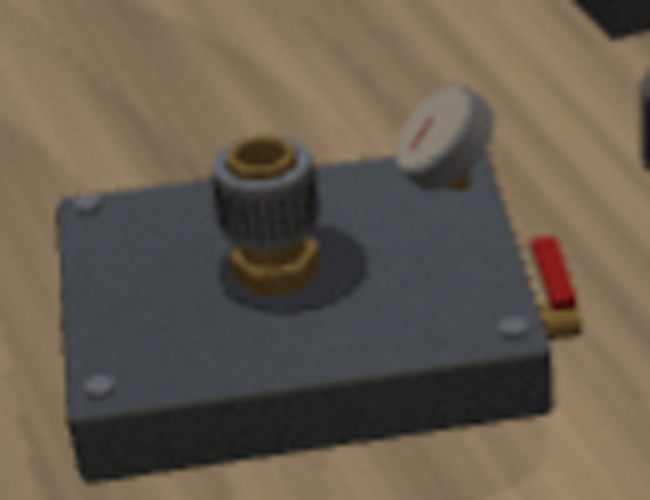

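```bash
python3 - <<'E'
from h import *
T=cam("top");S=cam("side")
st=read_state(); print(R.from_quat(st["eef_rot"]).as_matrix().round(3))
rt=[160+229/4-.4,180+296/4-.4]; rs=[180+262/5-.4,120+155/5-.4]
print("rim",onz(T,rt,.108),onz(S,rs,.108),tri(T,rt,S,rs))
b=np.array([[80,404],[329,470],[417,152]])/4+[160-.4,180-.4]
B=onz(T,b,.042);print(B, np.arctan2(*(B[2]-B[1])[[1,0]]))
print("diag centre",(B[0]+B[2])/2)
bt=[393.05,219.66]
for z in(.09,.096): print(onz(T,bt,z),onz(S,[349.2,252.7],z))
print(tri(T,bt,S,[349.2,252.7]))
g=cv2.cvtColor(cv2.imread("pics/top0.png"),cv2.COLOR_BGR2GRAY)
# red, white
Q=onz(T,[[393.05,219.66],[398.57,248.58],[404,278]],.096); d=Q[0]-Q[2]; print(Q,np.arctan2(d[1],d[0]),np.linalg.norm(d))
E
```

```text
[[-0.     0.952  0.307]
 [ 0.001  0.307 -0.952]
 [-1.    -0.    -0.001]]
rim [[0.52145414 0.17219772 0.108     ]] [[0.51820464 0.16655076 0.108     ]] (array([0.5207169 , 0.17347601, 0.10312138]), np.float64(0.0011618942575317651))
[[0.45928105 0.26545889 0.042     ]
 [0.4250711  0.1284763  0.042     ]
 [0.59996452 0.08525297 0.042     ]] -0.24228603156859083
diag centre [0.52962278 0.17535593 0.042     ]
[[ 0.59778584 -0.19581199  0.09      ]] [[ 0.59764163 -0.19342487  0.09      ]]
[[ 0.59753403 -0.19478053  0.096     ]] [[ 0.59438237 -0.19796984  0.096     ]]
(array([ 0.59715281, -0.195164  ,  0.09198021]), np.float64(0.0012512855861684885))
[[ 0.59753403 -0.19478053  0.096     ]
 [ 0.53683904 -0.20634919  0.096     ]
 [ 0.47592847 -0.21752336  0.096     ]] 0.18488550024506897 0.12371397767024316
```

```bash
cat >> h.py <<'E'
def delta(xyz,psi=0.185):
    s=read_state(); Rt=R.from_quat(s["eef_rot"]).as_matrix()
    y=np.array([np.cos(psi),np.sin(psi),0]);x=np.array([0,0,-1.]);W=np.stack([x,y,np.cross(x,y)],1)
    print("d mm",(Rt.T@(np.array(xyz)-s["ee_pos"])*1000).round(1),"rot",R.from_matrix(Rt.T@W).as_rotvec().round(4),"t",s["time"],"pos",np.round(s["ee_pos"],4),"F",np.round(s["ft_force"],2),"w",round(s["width"],4))
E
python3 -c "
from h import *
delta([.5975,-.195,.2])"
```

```text
d mm [  22.2  508.9 -255.8] rot [ 1.268e-01 -1.000e-03  1.000e-04] t 0.15 pos [ 0.1917 -0.5946  0.222 ] F [ 0.    0.84 -0.32] w 0.0869
```

Request:
{"fn": "arm_command", "kwargs": {
  "targets": [
    [0,2,45,-22,0.02,0,0],
    [0,4,90,-45,0.05,0,0],
    [0,6,134,-67,0.08,0,0],
    [0,8,178,-90,0.127,-0.001,0],
    [0,10,223,-112,0.127,-0.001,0],
    [0,12,268,-135,0.127,-0.001,0],
    [0,14,312,-157,0.127,-0.001,0],
    [0,16,357,-180,0.127,-0.001,0],
    [0,18,402,-202,0.127,-0.001,0],
    [0,20,446,-225,0.127,-0.001,0]
  ],
  "newtons": 50
}}

```text
time: 1.15
ee_pos: [0.548, -0.2427, 0.2024]
eef_rot: [0.452, 0.544, -0.452, 0.544]
ft_force: [1.3, -1.2, 0.1]
width: 0.0868
```

```bash
python3 -c "
from h import *
delta([.5975,-.195,.2])"
```

```text
d mm [  2.4  57.4 -37.8] rot [-0.0006  0.0012  0.    ] t 1.15 pos [ 0.548  -0.2427  0.2024] F [ 1.27 -1.17  0.06] w 0.0868
```

Request:
{"fn": "arm_command", "kwargs": {
  "targets": [
    [0,1,35,-23,0,0.001,0],
    [0,2,58,-38,0,0.001,0],
    [0,2,58,-38,0,0.001,0],
    [0,2,58,-38,0,0.001,0],
    [0,2,58,-38,0,0.001,0]
  ]
}}

```text
time: 1.65
ee_pos: [0.5962, -0.1975, 0.2004]
eef_rot: [0.452, 0.544, -0.452, 0.544]
ft_force: [-0.5, -1.3, 0.7]
width: 0.087
```

```bash
python3 -c "
from h import *
delta([.5975,-.195,.2])
s=read_state();im=camera('wrist');np.save('w1.npy',im);cv2.imwrite('pics/w1.png',im[:,:,::-1])
C=cam('wrist',s)
i=im.astype(int);r,g,b=i[...,0],i[...,1],i[...,2]
m=((b>r+60)&(b>g+40)).astype(np.uint8)
n,l,stt,ce=cv2.connectedComponentsWithStats(m)
for k in range(1,n):
  if stt[k][4]>50: print(stt[k],ce[k],onz(C,ce[k],.096))
"
```

```text
d mm [ 0.4  1.7 -2.2] rot [-0.0018  0.0005  0.0007] t 1.65 pos [ 0.5962 -0.1975  0.2004] F [-0.52 -1.27  0.66] w 0.087
[300 170  31  37 783] [314.8109834  190.16219668] [[ 0.59752785 -0.19469753  0.096     ]]
```

View pics/w1.png

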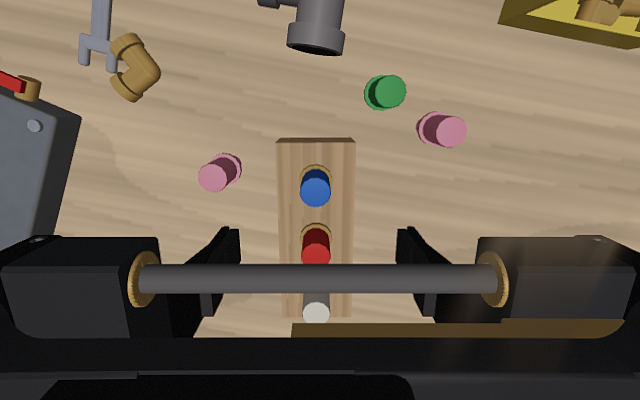

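The wrist view shows the blue cap's top face at about (315,192), with the block lined up with the tool. I'll refine that using only the bright top face.

```bash
cat >> h.py <<'E'
def bluetop(im,C,z=.096):
    i=im.astype(int);r,g,b=i[...,0],i[...,1],i[...,2]
    m=(b>r+60)&(b>g+40); thr=np.percentile(b[m],95)*.85
    m=(m&(b>thr)).astype(np.uint8)
    c=max(cv2.findContours(m,0,1)[0],key=cv2.contourArea)
    e=cv2.fitEllipse(c);print("bluetop",np.round(e[0],1),np.round(e[1],1),onz(C,e[0],z)[0].round(4)); return e
E
python3 -c "
from h import *
im=np.load('w1.npy')
crop(im,280,150,350,250,6,'pics/w1c.png')
C=cam('wrist',{**read_state(),'ee_pos':[.5962,-.1975,.2004]})
e=bluetop(im,C); print('expected diam px', 28/ (1000*np.linalg.norm(C[3]-onz(C,e[0],.096)[0]))*317)
delta([.521,.172,.2])
"
```

```text
bluetop [314.8 191.9] [28.  29.1] [ 0.596 -0.195  0.096]
expected diam px 32.092369787792855
d mm [ 3.000e-01 -6.800e+00 -3.772e+02] rot [-0.0023  0.0007  0.0005] t 1.7 pos [ 0.5962 -0.1977  0.2005] F [ 0.38 -0.13  0.13] w 0.0871
```

View pics/w1c.png

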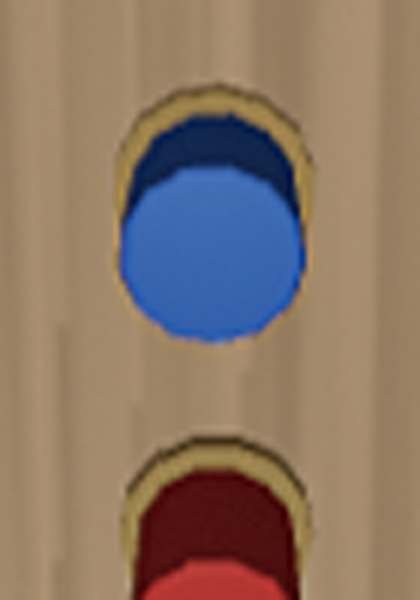

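Request:
{"fn": "arm_command", "kwargs": {
  "targets": [
    [0,0,-1,-30,0,0,0],
    [0,0,-2,-75,0,0,0],
    [0,0,-3,-120,0,0,0],
    [0,0,-4,-165,0,0,0],
    [0,0,-5,-210,0,0,0],
    [0,0,-6,-255,0,0,0],
    [0,0,-7,-300,0,0,0],
    [0,0,-8,-345,0,0,0],
    [0,0,-8,-375,0,0,0],
    [0,0,-8,-375,0,0,0]
  ]
}}

```text
time: 2.7
ee_pos: [0.5187, 0.175, 0.2011]
eef_rot: [0.451, 0.545, -0.45, 0.545]
ft_force: [-0.2, 1.0, 0.4]
width: 0.087
```

Request:
{"fn": "arm_command", "kwargs": {
  "targets": [
    [0,0,0,0,0,0,0],
    [0,0,0,0,0,0,0],
    [0,0,0,0,0,0,0]
  ]
}}

```text
time: 3.0
ee_pos: [0.5207, 0.1691, 0.2005]
eef_rot: [0.452, 0.543, -0.453, 0.544]
ft_force: [0.5, 0.0, 0.5]
width: 0.087
```

```bash
python3 -c "
from h import *
delta([.521,.172,.2])
s=read_state();im=camera('wrist');np.save('w2.npy',im);cv2.imwrite('pics/w2.png',im[:,:,::-1])
C=cam('wrist',s); p=proj(C,[.521,.172,.108])[0]; print(p)
crop(im,270,140,370,240,6,'pics/w2c.png')
"
```

```text
d mm [ 0.5  0.8 -2.9] rot [-0.0032  0.0007 -0.    ] t 3.0 pos [0.5207 0.1691 0.2005] F [0.46 0.03 0.47] w 0.087
[314.28074868 195.18434151]
```

View pics/w2c.png

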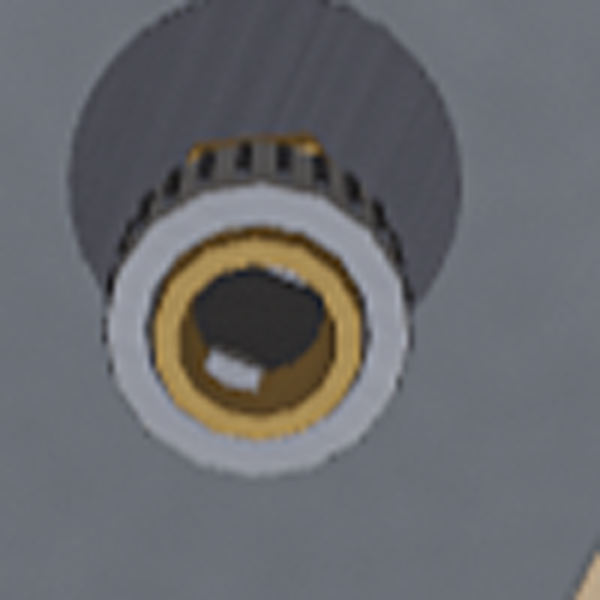

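The coupler rim's centre is at about (258.5,338) in the crop, which is (312.7,195.9) in the full picture. The jaws are visible in the bore and the sleeve is forward.

```bash
python3 -c "
from h import *
s=read_state();C=cam('wrist',s); 
i=np.load('w2.npy')[140:240,270:370].astype(int); m=((i[...,0]>i[...,2]+35)&(i[...,0]>140)).astype(np.uint8)
c=max(cv2.findContours(m,0,1)[0],key=cv2.contourArea);e=cv2.fitEllipse(c);print(e)
for uv in ([312.7,195.9],[e[0][0]+270,e[0][1]+140]):
  for z in(.106,.108,.110):print(onz(C,uv,z).round(4))
print('dist',317*30/35.7,np.linalg.norm(C[3]-onz(C,[312.7,195.9],.108)))
delta([.5202,.1735,.130])
"
```

```text
((42.371070861816406, 56.260982513427734), (32.00870895385742, 33.457088470458984), 92.73755645751953)
[[0.5194 0.1735 0.106 ]]
[[0.52   0.1736 0.108 ]]
[[0.5206 0.1736 0.11  ]]
[[0.5191 0.1737 0.106 ]]
[[0.5197 0.1738 0.108 ]]
[[0.5203 0.1738 0.11  ]]
dist 266.38655462184875 0.2651500169160919
d mm [70.5  0.3 -4.1] rot [-0.0026  0.0005  0.    ] t 3.05 pos [0.5206 0.1694 0.2005] F [ 0.4  -0.18  0.07] w 0.0874
```

Request:
{"fn": "arm_command", "kwargs": {
  "targets": [
    [0,20,0,-4,-0.002,0,0],
    [0,45,0,-4,-0.002,0,0],
    [0,70,0,-4,-0.002,0,0],
    [0,90,0,-4,-0.002,0,0],
    [0,105,0,-4,-0.002,0,0],
    [0,118,0,-4,-0.002,0,0],
    [0,127,0,-4,-0.002,0,0],
    [0,130,0,-4,-0.002,0,0],
    [0,130,0,-4,-0.002,0,0],
    [0,130,0,-4,-0.002,0,0]
  ]
}}

```text
time: 4.05
ee_pos: [0.52, 0.1751, 0.0712]
eef_rot: [0.452, 0.544, -0.451, 0.545]
ft_force: [-0.3, 0.4, 0.8]
width: 0.0869
```

```bash
python3 -c "
from h import *
delta([.52,.1736,.07])"
```

```text
d mm [ 1.2 -0.2  1.4] rot [ 0.0018  0.     -0.0012] t 4.05 pos [0.52   0.1751 0.0712] F [-0.28  0.42  0.81] w 0.0869
```

Request:
{"fn": "arm_command", "kwargs": {
  "targets": [
    [110,1,0,1,0,0,0],
    [110,1,0,1,0,0,0],
    [110,1,0,1,0,0,0],
    [110,1,0,1,0,0,0],
    [220,1,0,1,0,0,0],
    [220,1,0,1,0,0,0],
    [220,1,0,1,0,0,0],
    [220,1,0,1,0,0,0]
  ],
  "newtons": 15
}}

```text
time: 4.85
ee_pos: [0.5198, 0.1734, 0.0695]
eef_rot: [0.451, 0.544, -0.451, 0.544]
ft_force: [0.2, -3.4, 1.4]
width: 0.0434
```

```bash
python3 -c "
from h import *
delta([.52,.1736,.07])"
```

```text
d mm [-0.5  0.2 -0.2] rot [0.0012 0.0006 0.    ] t 4.85 pos [0.5198 0.1734 0.0695] F [ 0.24 -3.43  1.37] w 0.0434
```

Request:
{"fn": "arm_command", "kwargs": {
  "targets": [
    [220,0,0,0.5,0,0,0],
    [220,0,0,0.5,0,0,0],
    [220,2,0,0.5,0,0,0],
    [220,4,0,0.5,0,0,0],
    [220,6,0,0.5,0,0,0],
    [220,8,0,0.5,0,0,0],
    [220,10,0,0.5,0,0,0],
    [220,10.5,0,0.5,0,0,0],
    [220,10.5,0,0.5,0,0,0],
    [220,10.5,0,0.5,0,0,0]
  ],
  "newtons": 50
}}

```text
time: 5.85
ee_pos: [0.5199, 0.1734, 0.0596]
eef_rot: [0.451, 0.544, -0.451, 0.545]
ft_force: [-3.6, -3.2, 8.3]
width: 0.0425
```

```bash
python3 -c "
from h import *
delta([.52,.1736,.06])"
```

```text
d mm [-0.4  0.2 -0.2] rot [ 0.0016  0.0004 -0.0003] t 5.85 pos [0.5199 0.1734 0.0596] F [-3.55 -3.25  8.33] w 0.0425
```

Request:
{"fn": "arm_command", "kwargs": {
  "targets": [
    [220,0.7,0,0,0,0,0],
    [220,1.4,0,0,0,0,0],
    [220,1.4,0,0,0,0,0],
    [220,1.4,0,0,0,0,0]
  ]
}}

```text
time: 6.25
ee_pos: [0.5199, 0.1733, 0.0582]
eef_rot: [0.451, 0.544, -0.451, 0.545]
ft_force: [-3.4, -3.2, 8.4]
width: 0.0427
```

Request:
{"fn": "arm_command", "kwargs": {
  "targets": [
    [220,-2,0,0,0,0,0],
    [220,-4,0,0,0,0,0],
    [220,-5,0,0,0,0,0],
    [220,-6,0,0,0,0,0],
    [220,-6,0,0,0,0,0],
    [220,-6,0,0,0,0,0]
  ]
}}

```text
time: 6.85
ee_pos: [0.5198, 0.1733, 0.0637]
eef_rot: [0.451, 0.544, -0.451, 0.545]
ft_force: [-2.4, -3.9, 4.9]
width: 0.043
```

Request:
{"fn": "arm_command", "kwargs": {
  "targets": [
    [220,-0.8,0,0,0,0,0],
    [220,-0.8,0,0,0,0,0],
    [220,-0.8,0,0,0,0,0]
  ]
}}

```text
time: 7.15
ee_pos: [0.5198, 0.1733, 0.0643]
eef_rot: [0.451, 0.544, -0.451, 0.544]
ft_force: [0.4, -3.1, 2.3]
width: 0.043
```

Request:
{"fn": "arm_command", "kwargs": {
  "targets": [
    [110,0,0,0,0,0,0],
    [60,0,0,0,0,0,0],
    [0,0,0,0,0,0,0],
    [0,0,0,0,0,0,0],
    [0,0,0,0,0,0,0],
    [0,0,0,0,0,0,0],
    [0,-5,0,0,0,0,0],
    [0,-15,0,0,0,0,0],
    [0,-30,0,0,0,0,0],
    [0,-50,0,0,0,0,0]
  ]
}}

```text
time: 8.15
ee_pos: [0.5196, 0.1734, 0.1157]
eef_rot: [0.451, 0.545, -0.451, 0.544]
ft_force: [-0.4, 1.4, -0.1]
width: 0.0868
```

Request:
{"fn": "arm_command", "kwargs": {
  "targets": [
    [0,-25,0,0,0,0,0],
    [0,-50,0,0,0,0,0],
    [0,-80,0,0,0,0,0],
    [0,-80,0,0,0,0,0],
    [0,-80,0,0,0,0,0],
    [0,-80,0,0,0,0,0],
    [0,-80,0,0,0,0,0]
  ]
}}

```text
time: 8.85
ee_pos: [0.5193, 0.1732, 0.1937]
eef_rot: [0.451, 0.545, -0.452, 0.544]
ft_force: [-0.0, -0.1, 0.5]
width: 0.0869
```

```bash
python3 -c "
from h import *
delta([.52,.1736,.2])
s=read_state();im=camera('wrist');np.save('w3.npy',im)
C=cam('wrist',s); p=proj(C,[.52,.1736,.108])[0]; print(p)
crop(im,270,140,370,240,6,'pics/w3c.png')
S=camera('side');crop(S,180,120,310,220,5,'pics/s3.png')
i=im[140:240,270:370].astype(int); m=((i[...,0]>i[...,2]+35)&(i[...,0]>140)).astype(np.uint8)
c=max(cv2.findContours(m,0,1)[0],key=cv2.contourArea);e=cv2.fitEllipse(c);print(e,onz(C,[e[0][0]+270,e[0][1]+140],.108))
"
```

```text
d mm [-6.3  0.7 -0.2] rot [0.0018 0.0002 0.0013] t 8.85 pos [0.5193 0.1732 0.1937] F [-0.04 -0.1   0.51] w 0.0869
[317.46619077 197.43704038]
((47.535911560058594, 57.62526321411133), (33.09950256347656, 33.945594787597656), 92.16129302978516) [[0.51985302 0.17351435 0.108     ]]
```

View pics/w3c.png

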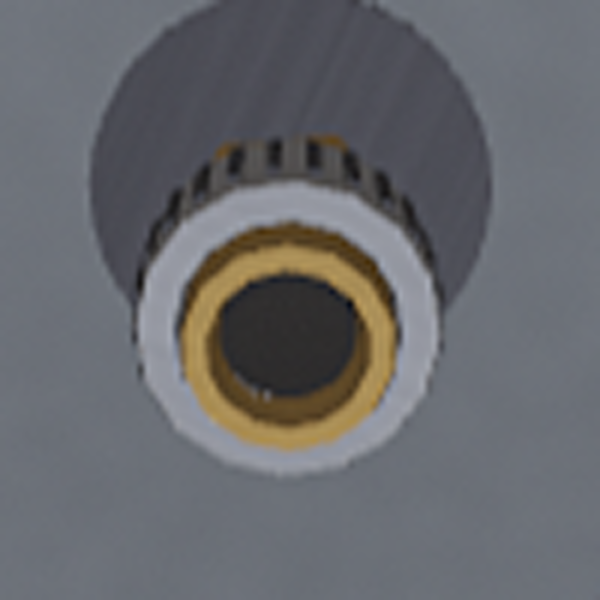

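View pics/s3.png

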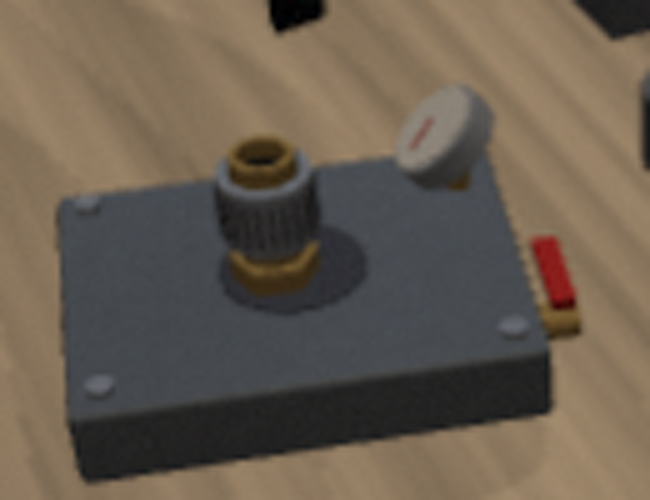

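The sleeve stays caught back: about 9 mm of tube shows above it and the jaws are out of the bore. Now the blue plug.

```bash
python3 -c "
from h import *
delta([.596,-.195,.19])"
```

```text
d mm [  3.8   6.8 376.1] rot [0.0019 0.0001 0.0011] t 8.95 pos [0.5194 0.1733 0.1938] F [0.15 0.38 0.43] w 0.0875
```

Request:
{"fn": "arm_command", "kwargs": {
  "targets": [
    [0,0,1,35,0.002,0,0.001],
    [0,0,2,80,0.002,0,0.001],
    [0,0,3,125,0.002,0,0.001],
    [0,0,4,170,0.002,0,0.001],
    [0,0,5,215,0.002,0,0.001],
    [0,0,6,260,0.002,0,0.001],
    [0,0,7,305,0.002,0,0.001],
    [0,0,7,345,0.002,0,0.001],
    [0,0,7,376,0.002,0,0.001],
    [0,0,7,376,0.002,0,0.001]
  ]
}}

```text
time: 9.95
ee_pos: [0.5956, -0.2007, 0.1932]
eef_rot: [0.453, 0.542, -0.454, 0.543]
ft_force: [-1.2, -0.2, -0.8]
width: 0.087
```

Request:
{"fn": "arm_command", "kwargs": {
  "targets": [
    [0,0,0,0,0,0,0],
    [0,0,0,0,0,0,0],
    [0,0,0,0,0,0,0],
    [0,0,0,0,0,0,0]
  ]
}}

```text
time: 10.35
ee_pos: [0.5966, -0.1937, 0.1946]
eef_rot: [0.452, 0.544, -0.451, 0.545]
ft_force: [0.2, -0.5, -0.6]
width: 0.0871
```

```bash
python3 -c "
from h import *
delta([.596,-.195,.06])
s=read_state();im=camera('wrist');bluetop(im,cam('wrist',s))
delta([.596,-.195,.06])
"
```

```text
d mm [134.6  -1.    1.2] rot [ 0.0013  0.     -0.0013] t 10.35 pos [ 0.5966 -0.1937  0.1946] F [ 0.21 -0.49 -0.58] w 0.0871
bluetop [319.2 195.2] [28.5 29.6] [ 0.596  -0.1951  0.096 ]
d mm [134.6  -0.9   1. ] rot [ 0.001   0.0002 -0.0013] t 10.4 pos [ 0.5966 -0.1939  0.1946] F [-0.54 -0.25 -1.05] w 0.0867
```

Request:
{"fn": "arm_command", "kwargs": {
  "targets": [
    [0,15,-1,1,0.001,0,0],
    [0,40,-1,1,0.001,0,0],
    [0,65,-1,1,0.001,0,0],
    [0,88,-1,1,0.001,0,0],
    [0,108,-1,1,0.001,0,0],
    [0,122,-1,1,0.001,0,0],
    [0,130,-1,1,0.001,0,0],
    [0,133,-1,1,0.001,0,0],
    [0,133,-1,1,0.001,0,0],
    [0,133,-1,1,0.001,0,0]
  ]
}}

```text
time: 11.4
ee_pos: [0.5964, -0.196, 0.0623]
eef_rot: [0.452, 0.543, -0.452, 0.545]
ft_force: [0.3, -0.2, 0.1]
width: 0.0873
```

Request:
{"fn": "arm_command", "kwargs": {
  "targets": [
    [130,0,0,0,0,0,0],
    [130,0,0,0,0,0,0],
    [130,0,0,0,0,0,0],
    [130,0,0,0,0,0,0],
    [130,0,0,0,0,0,0]
  ],
  "newtons": 10
}}

```text
time: 11.9
ee_pos: [0.5958, -0.1959, 0.0615]
eef_rot: [0.452, 0.543, -0.452, 0.544]
ft_force: [-0.3, 0.1, 0.8]
width: 0.055
```

```bash
python3 -c "
from h import *
delta([.596,-.195,.06])
"
```

```text
d mm [ 1.5  0.3 -0.8] rot [-0.0012  0.0001 -0.0012] t 11.9 pos [ 0.5958 -0.1959  0.0615] F [-0.27  0.15  0.82] w 0.055
```

Request:
{"fn": "arm_command", "kwargs": {
  "targets": [
    [230,1,0,-0.8,-0.001,0,-0.001],
    [230,1,0,-0.8,-0.001,0,-0.001],
    [230,1,0,-0.8,-0.001,0,-0.001],
    [230,1,0,-0.8,-0.001,0,-0.001],
    [230,1,0,-0.8,-0.001,0,-0.001],
    [230,1,0,-0.8,-0.001,0,-0.001],
    [230,1,0,-0.8,-0.001,0,-0.001],
    [230,1,0,-0.8,-0.001,0,-0.001]
  ]
}}

```text
time: 12.7
ee_pos: [0.5957, -0.1951, 0.0604]
eef_rot: [0.452, 0.544, -0.452, 0.544]
ft_force: [0.3, -0.3, -1.8]
width: 0.0276
```

Request:
{"fn": "arm_command", "kwargs": {
  "targets": [
    [230,0,0,0,0,0,0],
    [230,0,0,0,0,0,0],
    [230,0,0,0,0,0,0]
  ],
  "newtons": 35
}}

```text
time: 13.0
ee_pos: [0.5956, -0.1951, 0.0604]
eef_rot: [0.452, 0.544, -0.452, 0.544]
ft_force: [0.4, -0.2, -0.4]
width: 0.0272
```

```bash
python3 -c "
from h import *
delta([.596,-.195,.06])
"
```

```text
d mm [ 0.4  0.4 -0.1] rot [-0.0002  0.0001 -0.0001] t 13.0 pos [ 0.5956 -0.1951  0.0604] F [ 0.43 -0.24 -0.38] w 0.0272
```

Request:
{"fn": "arm_command", "kwargs": {
  "targets": [
    [230,-5,0,0,0,0,0],
    [230,-20,0,0,0,0,0],
    [230,-40,0,0,0,0,0],
    [230,-65,0,0,0,0,0],
    [230,-90,0,0,0,0,0],
    [230,-110,0,0,0,0,0],
    [230,-122,0,0,0,0,0],
    [230,-126,0,0,0,0,0],
    [230,-126,0,0,0,0,0]
  ]
}}

```text
time: 13.9
ee_pos: [0.5957, -0.1951, 0.1868]
eef_rot: [0.452, 0.544, -0.452, 0.544]
ft_force: [0.3, 1.1, -1.4]
width: 0.0271
```

```bash
python3 -c "
from h import *
delta([.5195,.1735,.185])
"
```

```text
d mm [   1.6   -7.2 -376.3] rot [-0.0002  0.0004 -0.0005] t 13.9 pos [ 0.5957 -0.1951  0.1868] F [ 0.3   1.13 -1.44] w 0.0271
```

Request:
{"fn": "arm_command", "kwargs": {
  "targets": [
    [230,0,-1,-20,0,0,0],
    [230,0,-2,-55,0,0,0],
    [230,0,-3,-95,0,0,0],
    [230,0,-4,-135,0,0,0],
    [230,0,-5,-175,0,0,0],
    [230,0,-6,-215,0,0,0],
    [230,0,-7,-255,0,0,0],
    [230,0,-7,-295,0,0,0],
    [230,0,-7,-330,0,0,0],
    [230,0,-7,-355,0,0,0]
  ]
}}

```text
time: 14.9
ee_pos: [0.5215, 0.1559, 0.1855]
eef_rot: [0.451, 0.545, -0.451, 0.544]
ft_force: [0.0, -0.3, -1.4]
width: 0.0274
```

Request:
{"fn": "arm_command", "kwargs": {
  "targets": [
    [230,0,0,-12,0,0,0],
    [230,0,0,-19,0,0,0],
    [230,0,0,-21,0,0,0],
    [230,0,0,-21,0,0,0],
    [230,0,0,-21,0,0,0],
    [230,0,0,-21,0,0,0]
  ]
}}

```text
time: 15.5
ee_pos: [0.52, 0.1722, 0.1863]
eef_rot: [0.452, 0.544, -0.452, 0.544]
ft_force: [0.5, -0.5, -0.5]
width: 0.0275
```

```bash
python3 -c "
from h import *
delta([.5195,.1735,.16])
s=read_state();im=camera('wrist');np.save('w4.npy',im);cv2.imwrite('pics/w4.png',im[:,:,::-1])
S=camera('side');crop(S,180,80,310,220,4,'pics/s4.png')
"
```

```text
d mm [26.3 -0.2 -1.4] rot [-0.0017  0.0003  0.    ] t 15.5 pos [0.52   0.1722 0.1863] F [ 0.53 -0.46 -0.5 ] w 0.0275
```

View pics/w4.png

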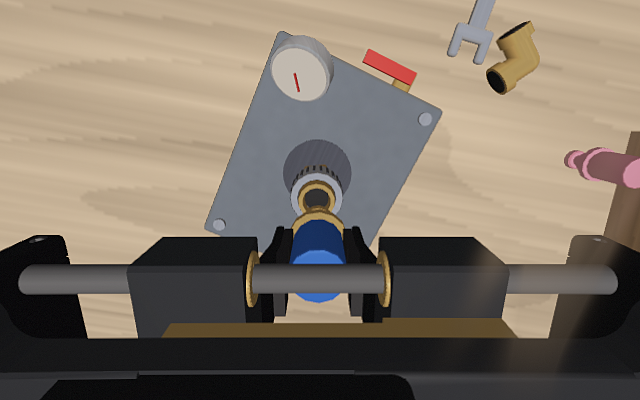

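View pics/s4.png

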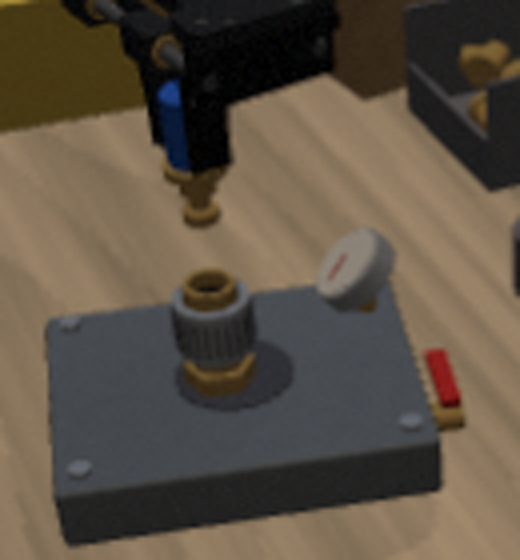

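The plug hangs upright over the coupler, whose sleeve is still back. Lowering it to just above the rim.

Request:
{"fn": "arm_command", "kwargs": {
  "targets": [
    [230,5,0,-1.4,-0.0015,0,0],
    [230,13,0,-1.4,-0.0015,0,0],
    [230,21,0,-1.4,-0.0015,0,0],
    [230,27,0,-1.4,-0.0015,0,0],
    [230,31,0,-1.4,-0.0015,0,0],
    [230,31,0,-1.4,-0.0015,0,0],
    [230,31,0,-1.4,-0.0015,0,0],
    [230,31,0,-1.4,-0.0015,0,0]
  ]
}}

```text
time: 16.4
ee_pos: [0.5196, 0.1747, 0.1558]
eef_rot: [0.452, 0.544, -0.451, 0.545]
ft_force: [-0.2, 1.1, -0.8]
width: 0.0273
```

```bash
python3 -c "
from h import *
delta([.5195,.1735,.1484])
s=read_state();im=camera('wrist');crop(im,260,160,380,260,6,'pics/w5.png')
S=camera('side');crop(S,200,100,290,180,6,'pics/s5.png')
S=camera('top');crop(S,160,190,280,310,5,'pics/t5.png')
"
```

```text
d mm [ 7.4 -0.4  1.1] rot [ 0.0013  0.     -0.0007] t 16.4 pos [0.5196 0.1747 0.1558] F [-0.25  1.1  -0.8 ] w 0.0273
```

View pics/w5.png

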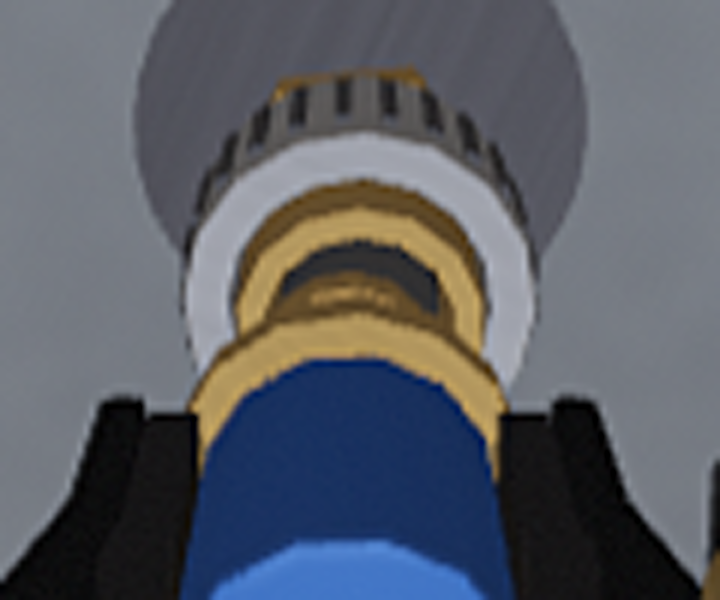

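View pics/s5.png

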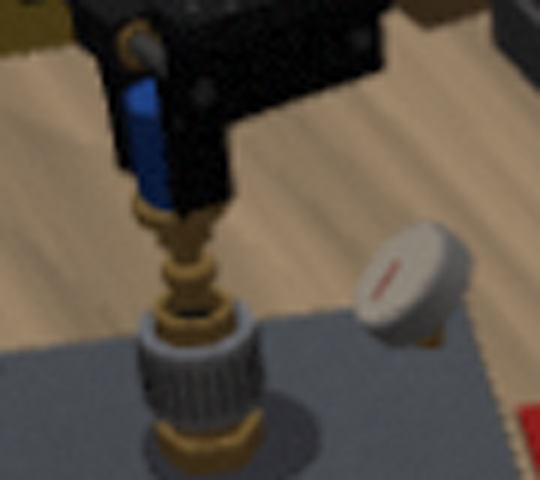

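Request:
{"fn": "arm_command", "kwargs": {
  "targets": [
    [230,2,-0.4,1.1,0.001,0,-0.001],
    [230,4.5,-0.4,1.1,0.001,0,-0.001],
    [230,4.5,-0.4,1.1,0.001,0,-0.001],
    [230,4.5,-0.4,1.1,0.001,0,-0.001],
    [230,4.5,-0.4,1.1,0.001,0,-0.001]
  ]
}}

```text
time: 17.05
ee_pos: [0.5192, 0.1735, 0.1509]
eef_rot: [0.451, 0.544, -0.452, 0.544]
ft_force: [-0.9, 0.1, -1.2]
width: 0.027
```

```bash
python3 -c "
from h import *
delta([.5195,.1735,.1484])
s=read_state();im=camera('wrist');crop(im,260,160,380,260,6,'pics/w6.png')
"
```

```text
d mm [2.5 0.3 0.1] rot [0.0004 0.     0.0009] t 17.05 pos [0.5192 0.1735 0.1509] F [-0.86  0.13 -1.15] w 0.027
```

View pics/w6.png

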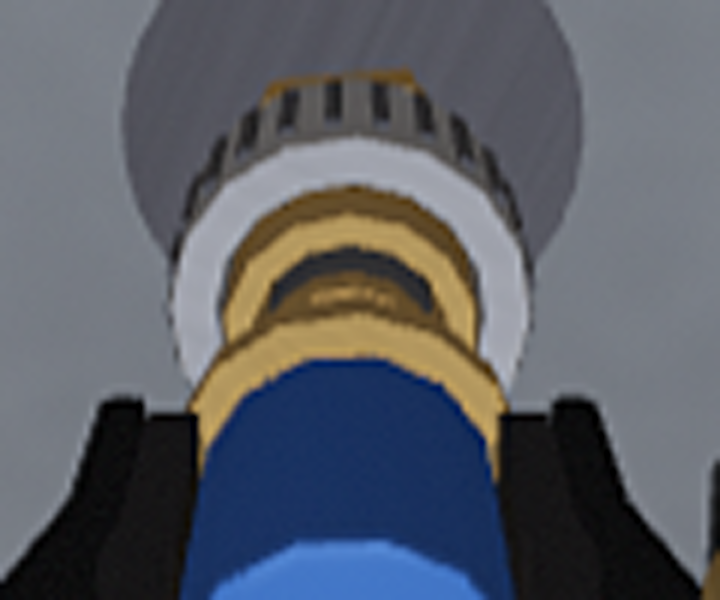

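The plug (column ~349 in the crop) and the sleeve (~351) are aligned. Entering slowly.

Request:
{"fn": "arm_command", "kwargs": {
  "targets": [
    [230,0.8,0.2,0.2,0,0,0],
    [230,1.6,0.3,0.2,0,0,0],
    [230,2.4,0.3,0.2,0,0,0],
    [230,3.2,0.3,0.2,0,0,0],
    [230,4,0.3,0.2,0,0,0],
    [230,4,0.3,0.2,0,0,0]
  ]
}}

```text
time: 17.7
ee_pos: [0.5195, 0.1733, 0.1468]
eef_rot: [0.451, 0.544, -0.452, 0.544]
ft_force: [-0.2, -0.5, -2.1]
width: 0.0272
```

Request:
{"fn": "arm_command", "kwargs": {
  "targets": [
    [230,0.8,0,0,0,0,0],
    [230,1.6,0,0,0,0,0],
    [230,2.4,0,0,0,0,0],
    [230,2.4,0,0,0,0,0]
  ]
}}

```text
time: 18.1
ee_pos: [0.5195, 0.1732, 0.1444]
eef_rot: [0.451, 0.544, -0.452, 0.544]
ft_force: [-0.6, 1.0, -1.2]
width: 0.0269
```

Request:
{"fn": "arm_command", "kwargs": {
  "targets": [
    [230,1,0,0,0,0,0],
    [230,2,0,0,0,0,0],
    [230,3,0,0,0,0,0],
    [230,4,0,0,0,0,0],
    [230,5,0,0,0,0,0],
    [230,6,0,0,0,0,0],
    [230,7,0,0,0,0,0],
    [230,8,0,0,0,0,0],
    [230,8,0,0,0,0,0]
  ]
}}

```text
time: 19.0
ee_pos: [0.5197, 0.1734, 0.1369]
eef_rot: [0.451, 0.544, -0.452, 0.544]
ft_force: [-1.7, -0.7, 3.4]
width: 0.0271
```

Request:
{"fn": "arm_command", "kwargs": {
  "targets": [
    [230,1,0,0,0,0,0],
    [230,2,0,0,0,0,0],
    [230,3,0,0,0,0,0],
    [230,4,0,0,0,0,0],
    [230,5,0,0,0,0,0],
    [230,6,0,0,0,0,0],
    [230,6,0,0,0,0,0]
  ]
}}

```text
time: 19.7
ee_pos: [0.5198, 0.1734, 0.1311]
eef_rot: [0.452, 0.544, -0.452, 0.544]
ft_force: [-2.2, 0.1, 5.6]
width: 0.0274
```

Request:
{"fn": "arm_command", "kwargs": {
  "targets": [
    [230,1,0,0,0,0,0],
    [230,2,0,0,0,0,0],
    [230,3,0,0,0,0,0],
    [230,4,0,0,0,0,0],
    [230,5,0,0,0,0,0],
    [230,6,0,0,0,0,0],
    [230,6,0,0,0,0,0]
  ]
}}

```text
time: 20.4
ee_pos: [0.5198, 0.1735, 0.1253]
eef_rot: [0.452, 0.544, -0.452, 0.544]
ft_force: [-2.7, -0.4, 8.2]
width: 0.0273
```

Request:
{"fn": "arm_command", "kwargs": {
  "targets": [
    [230,0.7,0,0,0,0,0],
    [230,1.4,0,0,0,0,0],
    [230,2,0,0,0,0,0],
    [230,2,0,0,0,0,0]
  ]
}}

```text
time: 20.8
ee_pos: [0.5199, 0.1735, 0.1235]
eef_rot: [0.452, 0.544, -0.452, 0.544]
ft_force: [-2.8, -0.5, 9.2]
width: 0.0275
```

```bash
python3 -c "
from h import *
delta([.5195,.1735,.122])
im=camera('wrist');crop(im,260,160,380,260,6,'pics/w7.png')
S=camera('side');crop(S,200,100,290,180,6,'pics/s7.png')
"
```

```text
d mm [ 1.5 -0.4 -0.1] rot [ 0.0003  0.0002 -0.0002] t 20.8 pos [0.5199 0.1735 0.1235] F [-2.84 -0.46  9.17] w 0.0275
```

View pics/s7.png

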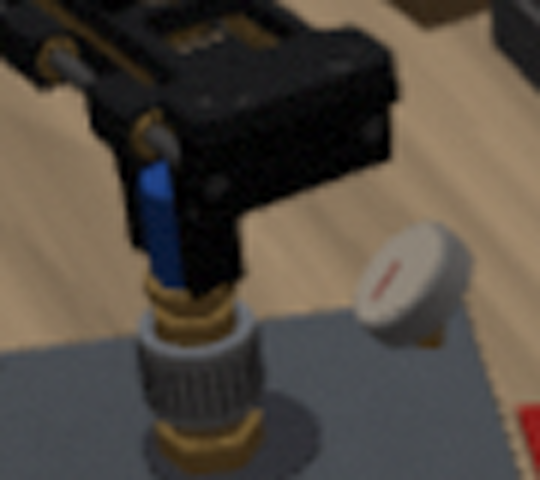

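View pics/w7.png

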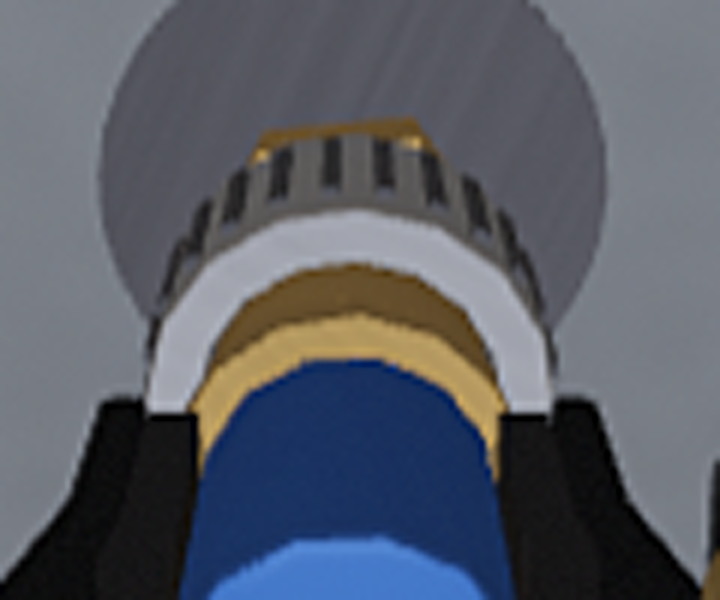

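The sleeve is still back and the force on the plug is gentle at 9 N. I'll continue in small steps.

Request:
{"fn": "arm_command", "kwargs": {
  "targets": [
    [230,0.6,0,0,0,0,0],
    [230,1.2,0,0,0,0,0],
    [230,1.2,0,0,0,0,0]
  ]
}}

```text
time: 21.2
ee_pos: [0.5196, 0.1734, 0.1216]
eef_rot: [0.451, 0.544, -0.452, 0.544]
ft_force: [-1.0, 0.3, 1.6]
width: 0.0268
```

Request:
{"fn": "arm_command", "kwargs": {
  "targets": [
    [230,0.5,0,0,0,0,0],
    [230,1,0,0,0,0,0],
    [230,1,0,0,0,0,0]
  ]
}}

```text
time: 21.5
ee_pos: [0.5198, 0.1734, 0.1207]
eef_rot: [0.451, 0.544, -0.452, 0.544]
ft_force: [-1.2, -0.4, 5.9]
width: 0.027
```

```bash
python3 -c "
from h import *
delta([.5195,.1735,.122])
im=camera('wrist');crop(im,260,160,380,260,6,'pics/w8.png')
"
```

```text
d mm [-1.3 -0.3 -0.1] rot [0.0003 0.     0.0003] t 21.5 pos [0.5198 0.1734 0.1207] F [-1.2  -0.39  5.85] w 0.027
```

View pics/w8.png

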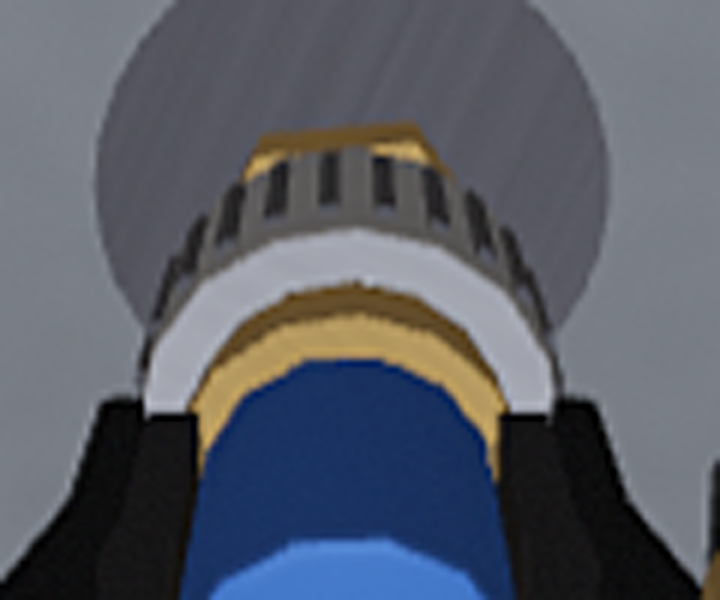

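The force dropped and the sleeve has moved up, so the lock has sprung. Releasing, then checking.

Request:
{"fn": "arm_command", "kwargs": {
  "targets": [
    [200,-0.5,0,0,0,0,0],
    [150,-0.5,0,0,0,0,0],
    [100,-0.5,0,0,0,0,0],
    [50,-0.5,0,0,0,0,0],
    [0,-0.5,0,0,0,0,0],
    [0,-0.5,0,0,0,0,0],
    [0,-0.5,0,0,0,0,0],
    [0,-0.5,0,0,0,0,0]
  ]
}}

```text
time: 22.35
ee_pos: [0.5195, 0.1733, 0.1208]
eef_rot: [0.451, 0.544, -0.452, 0.544]
ft_force: [0.2, -0.2, 0.5]
width: 0.0753
```

Request:
{"fn": "arm_command", "kwargs": {
  "targets": [
    [0,-10,0,0,0,0,0],
    [0,-30,0,0,0,0,0],
    [0,-55,0,0,0,0,0],
    [0,-80,0,0,0,0,0],
    [0,-100,0,0,0,0,0],
    [0,-120,0,0,0,0,0],
    [0,-130,0,0,0,0,0],
    [0,-130,0,0,0,0,0],
    [0,-130,0,0,0,0,0]
  ]
}}

```text
time: 23.25
ee_pos: [0.5194, 0.1732, 0.2502]
eef_rot: [0.451, 0.544, -0.452, 0.544]
ft_force: [-0.1, -0.1, -0.1]
width: 0.0873
```

```bash
python3 -c "
from h import *
delta([.5195,.1735,.25])
s=read_state();im=camera('wrist');crop(im,250,130,390,260,5,'pics/w9.png');bluetop(im,cam('wrist',s),.1575)
S=camera('side');crop(S,180,100,310,220,5,'pics/s9.png');cv2.imwrite('pics/s9f.png',S[:,:,::-1])
"
```

```text
d mm [ 0.2  0.2 -0.3] rot [0.0003 0.0003 0.0016] t 23.25 pos [0.5194 0.1732 0.2502] F [-0.12 -0.07 -0.12] w 0.0873
bluetop [317.4 194.7] [29.2 30.3] [0.5204 0.1736 0.1575]
```

View pics/s9.png

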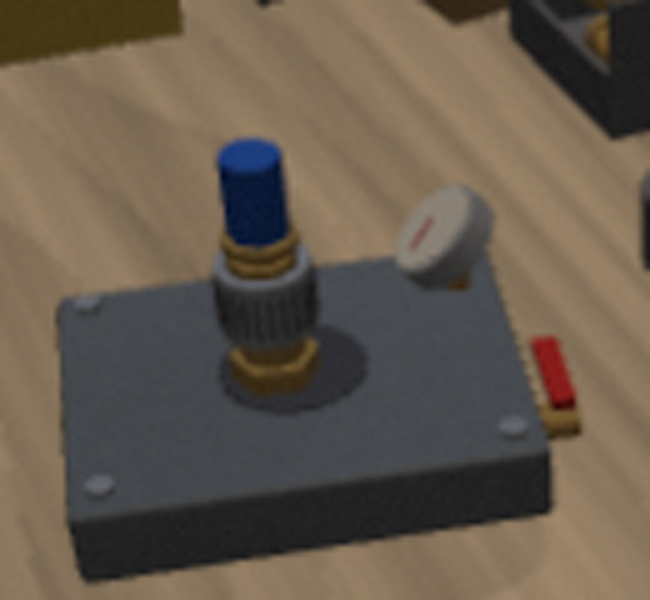

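View pics/w9.png

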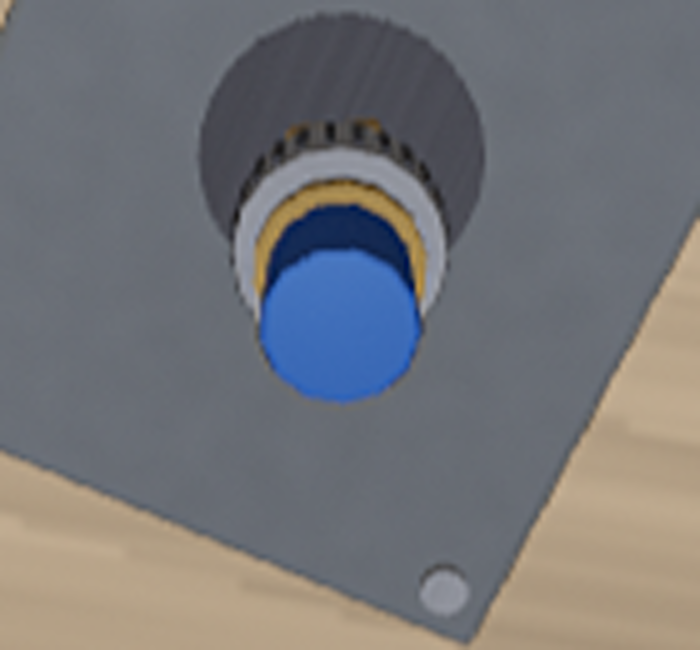

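View pics/s9f.png

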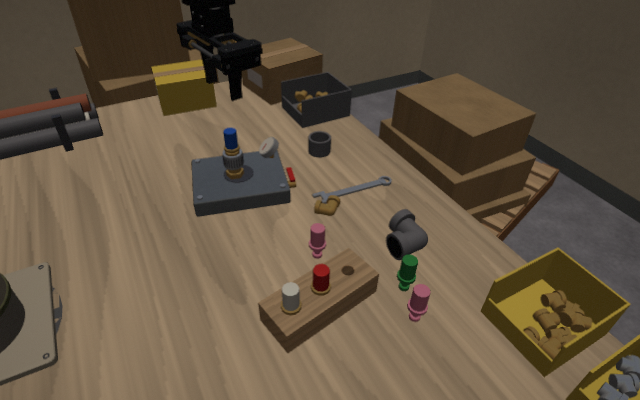

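The blue plug (side view, about (231,140)) is upright in the coupler. The sleeve is back at its starting height, the gripper is clear and everything else is where it was. Handing in.

```bash
python3 -c "
from h import *
print(close_job()); print(read_state()['time'])"
```

```text
the job is handed in; nothing more can be done
None
the job is handed in; nothing more can be done
```

The blue plug is locked upright in the coupler, and I handed the job in at about 23 s. No verdict was reported.

- **Sleeve:** I gripped it and drew it back about 11 mm. It stayed back when I let go; the wrist view showed the jaws out of the bore and more of the tube bare above the sleeve.
- **Plug:** I lifted it from the block, lined it up with the coupler by the wrist camera and pushed it in slowly. The highest push I read was 9 N, which dropped to under 2 N as the sleeve sprung up.
- **Last checks:** The side view shows the sleeve back at its starting height and the plug upright. The wrist view puts the cap within about 1 mm of the coupler's axis. The gripper is open about 130 mm up and reads no contact force. The red and white plugs and the loose fittings look unmoved in the side view.
- **Not checked or disagreeing:** I did not tug the plug to test the lock. The top and wrist cameras differed by 1 to 2 mm on the coupler and plug positions, so I used the wrist camera for both.

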